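Inspect a fired tile on the decorating turntable with a hand loupe

ROBOT

A 6-joint arm with a two-finger parallel gripper is mounted at the origin on the work surface. World frame = base frame: x ahead of the robot, y to its left, z up, the work surface at z = 0. Lengths are in mm, angles in rad, forces in N, time in s.
With the tool pointing down it reaches from about 300 to 1000 mm from the base axis. Payload 5.1 kg.
Tool frame: the origin (TCP) lies midway between the tips of the shut fingers; the grasp point (between the pads) lies 19 mm behind it; z points along the fingers, y is the line along which they close (so a half turn about z gives the same grasp; the last joint's range is limited). The gripper opens to 95 mm and grips with 3 to 60 N. Pads are 20 mm wide; open, the fingers measure 119 mm over their backs; the gripper's body (75 mm by 180 mm) begins 59 mm behind the grasp point.
Start: joints at [-1.349, 0.124, 1.65, -0, 1.367, -0.083], TCP at [195.034, -620.037, 214.656] pointing down, gripper open.
Joint ranges: [-2.61, 2.61], [-1.02, 2.33], [0.03, 2.71], [-1.35, 4.49], [0.32, 2.68], [-2.91, 2.91]. Speed limits (rad/s): [2.57, 2.57, 3.14, 3.14, 3.14, 3.14].

INTERFACE

Orientations are given as a unit quaternion [w, x, y, z].
In Python, from rig import get_obs, grab_frame, camera_params, hand_in gives the robot as it stands.
- The arm moves only by the tool move_arm, never from a script. Its argument "deltas" is one flat list of numbers, 5 for each row, row after row: the opening, from 0 (shut) to 1 (fully open), then the shift along the tool's x, y, z in mm, then the turn about the tool's z in degrees. In form: [fingers, tx, ty, tz, yaw, fingers, tx, ty, tz, yaw, ...]. A call has 1 to 12 rows; each row shifts and turns the commanded pose from where the row before left it, along the tool's axes as they then stand; what a row does not reach is not made up. A row lasts 1/8 s, in which the tool goes at most 62.5 mm and 10.7 degrees, less where a joint would pass 70% of its speed; a pose out of reach is approached as far as the arm can. A call is refused whole if a number of a shift passes 62.5 or a number of a turn 10.7, either way. A call with a gripper value outside its range is refused whole. The fingers move at their own pace and stop on an object; "squeeze" is the grip in N (left out, the last holds). Time passes only in rows, so rows that do not move let the fingers close. It gives the time, the measured TCP pose, the force, the opening and the grip force at its end, in the units of the state.
- get_obs(): the state, without advancing time (a new reading comes with each control period).
- grab_frame(name): name is "scene" or "top" or "wrist"; returns the picture (400x640x3 uint8, blue, green, red); there is no depth.
- camera_params(name): a dict with "K" (3x3 intrinsics, pixels), "k1" (the pictures are not rectified: a ray, as slopes to the right and down, at radius r is drawn at 1 + k1 r^2 times it, then the intrinsics apply), "cam_to_world" (4x4, takes a point from camera to world coordinates). Camera axes: x right, y down, z forward; pixel columns grow to the right and rows downward; lengths in mm; the calibration is good to about 2 mm. A picture is of the moment at which its call begins: read the wrist's pose just before it. camera_params takes no time and is no camera call; for the wrist camera it gives the pose at the moment of the call.
- hand_in(): hands the job in; it is judged then, once.
The state is a dict: "clock": time; "joint_pos": joint angles; "dq": joint speeds; "effort": joint torques, N m; "tcp_pos": TCP position; "orientation": TCP orientation; "force": force on the tool from outside, world axes, zero at the start; "torque": the same for the moment, N m; "finger_gap": finger opening in mm; "grasp_force": force on a finger pad.
Only numpy, scipy, OpenCV 4.12 (cv2) and the standard library are available. Lean on these libraries where they do the work, as an engineer would, in place of code of your own. Each camera call takes 0.05 s, during which the arm holds its last target. There are 200 camera calls.

TASK

Look the fired tile over: by its wooden peg, give the turntable one full turn, either way, until the peg is back where it started. Then take the hand loupe from its rest and hold it level and still, centred over the tile's raised rosette, with its lens rim at the same height as the brass disc on top of the focal-height gauge and the loupe touching nothing else, and finish while still holding it there. Do not knock the gauge, the cup, the jar or the brush.

Things in the scene. Friction and masses are not known exactly. Their poses are not given: they have to be found in the camera images.
- wheel (a joint): Angle of the turntable's head in rad about its vertical axis: 0 at the start, positive counterclockwise seen from above, free for almost two turns either way, so one full turn reads +6.28 or -6.28. It turns stiffly (0.05 N m of friction plus slight damping) and stays where it is left.
- turntable: The whole decorating turntable: fixed steel foot 150 mm across, with the turning plate on it. Origin: on the bench under the turning axis.
- wheel_axis (a point): Centre of the upper face of the turntable's head, on the turning axis, 70 mm above the bench: a round aluminium plate 230 mm across and 16 mm thick on a fixed heavy steel foot. Its z is up and its x points to the peg.
- wheel_peg (a point): Centre of the top end of the wooden peg on the turntable, fixed to the plate: an upright round peg 18 mm across standing 42 mm above the plate, 95 mm from the turning axis; its top is 112 mm above the bench.
- tile: Fired grey-brown clay tile, 100 x 100 x 12 mm, 0.25 kg or so, lying loose near the middle of the turntable's plate and carried round by friction. Origin: centre of its underside (70 mm above the bench); z up.
- rosette (a point): The raised flower (30 mm across, up to 5 mm high) on the tile: its centre on the tile's upper face, 26 mm from the tile's centre along the tile's own x, 82 mm above the bench.
- loupe: Hand loupe lying flat on its wooden rest, about 0.11 kg: a dark metal lens ring 72 mm across and 14 mm thick, a narrow neck and a black flat-sided handle 18 mm wide (along its y), 14 mm thick, reaching from 44 to 134 mm from the lens centre along -x. Origin: under the lens centre on the underside; x points from handle to lens, z up.
- lens (a point): Centre of the loupe's lens at mid-thickness of its rim, 7 mm above the loupe's underside; z is the lens axis.
- loupe_grip (a point): Good place to grip the loupe: 72 mm from the lens centre along the loupe's -x, at mid-thickness of the handle; close the fingers along the loupe's y. On the rest it is 37 mm above the bench, with free space below.
- rest: Fixed wooden rest of the loupe: base board 190 x 64 x 10 mm, from -140 to +50 mm along its x, with two blocks whose tops are 30 mm above the bench, under the lens (56 mm long, 46 mm wide, at its origin) and under the handle's end (16 mm long, 24 mm wide, 122 mm along -x); between the blocks only the board. Origin: on the bench under the lens block.
- gauge: The focal-height gauge as a whole, fixed to the bench. Origin: centre of its foot, on the bench.
- gauge_mark (a point): The mark: centre (at mid-thickness) of the brass disc, 36 mm across and 6 mm thick, on top of the focal-height gauge, a slim telescoping post on a round foot 64 mm across, fixed to the bench behind the work and clear of the turntable. Its height differs from start to start, 125 to 160 mm above the bench. The rod can be pushed down, so leave it untouched.
- cup: Bystander: blue cup, 72 mm across, 75 mm high, standing on the bench. Origin: centre of its underside.
- jar: Bystander: glaze jar, 64 mm across, 85 mm high, standing on the bench. Origin: centre of its underside.
- brush: Bystander: flat brush 190 mm long lying on the bench. Its x runs along its length.
Mind the look-alikes: they are no part of the job. Leave any pink look-alike of the loupe alone. Leave any orange look-alike of the gauge alone.

How it is judged (in metres and radians):
On the way:
1. the turntable has made one full turn (within 20 degrees), either way, and stands, with the loupe still on its rest ((value of joint wheel between 5.93 and 6.63 rad or value of joint wheel between -6.63 and -5.93 rad) and velocity of joint wheel between -0.1 and 0.1 rad/s and distance of loupe from where it was at the start of the episode below 0.02 m and horizontal distance between tile and wheel_axis below 0.03 m), for 0.2 s.
At the end, for the whole second after the job is handed in: Through the last second: fingers hold the loupe, else untouched; lens centre within 12 mm sideways of the rosette and 7 mm in height of the disc's middle, level within 0.12 rad, still; tile flat, within 30 mm of the axis; turntable 5.93 to 6.63 rad from its start, either way ((value of joint wheel between 5.93 and 6.63 rad or value of joint wheel between -6.63 and -5.93 rad) and z of lens in the frame of gauge_mark between -0.007 and 0.007 m and horizontal distance between lens and rosette below 0.012 m and angle between lens's own z axis and vertical below 0.12 rad and linear speed of loupe below 0.02 m/s and angular speed of loupe below 0.15 rad/s and contact force between loupe and the fingers above 1 N and contact force between loupe and tile below 0.1 N and contact force between loupe and turntable below 0.1 N and contact force between loupe and gauge below 0.1 N and contact force between loupe and rest below 0.1 N and angle between tile's own z axis and vertical below 0.05 rad and horizontal distance between tile and wheel_axis below 0.03 m); the arm keeps its last pose, push and grip.
It fails at once if the gauge is knocked: its disc moves more than 4 mm (distance of gauge_mark from where it was at the start of the episode above 0.004 m).
It fails at once if the loupe knocks the tile with more than 3 N (contact force between loupe and tile above 3 N).
It fails at once if the cup, the jar or the brush is shifted more than 30 mm (distance of any of cup, jar, brush from where it was at the start of the episode above 0.03 m).
It fails at once if the cup or the jar is tipped more than 0.4 rad (angle between any of cup, jar's own z axis and vertical above 0.4 rad).
It also fails if it takes over 67 s, if anything falls off the work surface, if the arm or the gripper's body presses on something with over 40 N, if the wrist force passes 120 N, or if a joint passes its speed limit or range.

## Working session

There is one attempt and no reset: what is moved stays moved. The work goes in short steps, Python scripts to look and compute and a tool call to move; the robot and the scene stay as the last step left them, time stands still between calls to the robot, and variables do not carry over. Pictures are saved under pics/ and viewed, at most 10 in all, crops included, and the job is handed in when it is done.

Besides the shell and the picture viewer there is one more tool, called after ">>>" by a JSON object that holds its "name" and its "arguments", one argument or row to a line. move_arm: Moves the arm, as the interface text tells. Its arguments: {"type":"object","properties":{"deltas":{"type":"array"},"squeeze":{"type":"number"}},"required":["deltas"]}

```bash
mkdir -p pics; cat > h.py <<'E'
import numpy as np, cv2
from rig import get_obs, grab_frame, camera_params, hand_in
def ray(c,u,v):
    K=np.array(c["K"]);k=c["k1"];T=np.array(c["cam_to_world"])
    d=np.array([(u-K[0,2])/K[0,0],(v-K[1,2])/K[1,1]]);s=d.copy()
    for _ in range(30): s=d/(1+k*(s@s))
    return T[:3,3],T[:3,:3]@np.array([s[0],s[1],1.])
def onz(c,u,v,z):
    o,d=ray(c,u,v); return o+d*(z-o[2])/d[2]
def tri(rs):
    A=0;b=0
    for o,d in rs:
        d=d/np.linalg.norm(d);P=np.eye(3)-np.outer(d,d);A=A+P;b=b+P@o
    x=np.linalg.solve(A,b); return x,[np.linalg.norm((np.eye(3)-np.outer(d,d)/(d@d))@(x-o)) for o,d in rs]
E
python3 - <<'E'
from h import *
np.set_printoptions(precision=3,suppress=True)
for n in("top","scene"):
    f=grab_frame(n);cv2.imwrite(f"pics/{n}0.png",f)
    c=camera_params(n);print(n,c["K"],c["k1"],np.array(c["cam_to_world"]))
print(get_obs())
E
```

```text
top [[486.323   0.    322.059]
 [  0.    486.323 199.957]
 [  0.      0.      1.   ]] -0.07741104863267644 [[  -0.012   -0.998    0.06   518.316]
 [  -1.       0.012   -0.01    -2.362]
 [   0.009   -0.06    -0.998 1378.885]
 [   0.       0.       0.       1.   ]]
scene [[454.9     0.    315.647]
 [  0.    454.9   195.806]
 [  0.      0.      1.   ]] -0.08873504982809427 [[ -0.8     0.462  -0.384 984.514]
 [  0.6     0.631  -0.492 556.453]
 [  0.015  -0.624  -0.782 962.705]
 [  0.      0.      0.      1.   ]]
{'clock': 0.1, 'joint_pos': array([-1.349,  0.124,  1.652, -0.   ,  1.367, -0.083]), 'dq': array([ 0.   , -0.001, -0.002, -0.001,  0.003,  0.001]), 'effort': array([  0.   , -41.888, -36.109,   0.078,   0.046,  -0.   ]), 'tcp_pos': array([ 194.911, -619.474,  213.491]), 'orientation': array([-0.001,  0.988,  0.152, -0.   ]), 'force': array([ 0.83 , -0.386,  0.532]), 'torque': array([-0.025,  0.022,  0.011]), 'grasp_force': 0.0, 'finger_gap': 94.92682735190692}
```

View pics/top0.png

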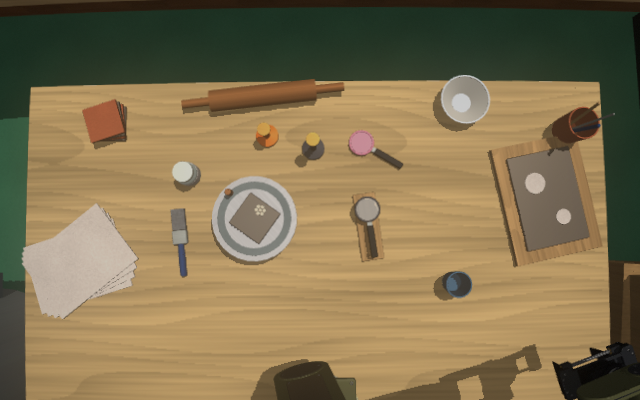

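View pics/scene0.png

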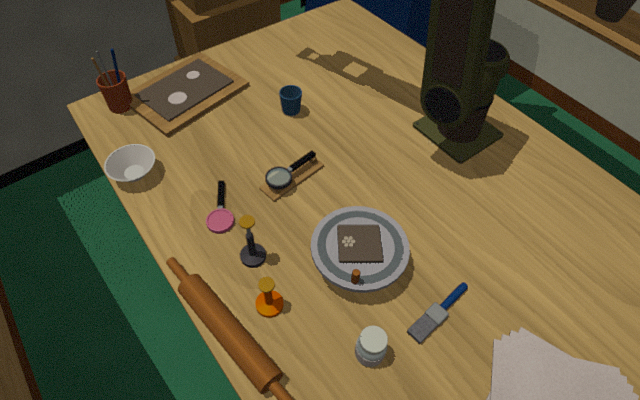

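The top view shows the peg at (228,193), the plate centre near (254,219) and the rosette at (260,210). The gauge disc on its dark foot is at (312,139), and the loupe lens is at (367,209) with its handle running to (373,255). In the scene view the peg is at (355,275), the disc at (247,222), the lens at (279,178) and the handle end at (313,156). The pink loupe and the orange gauge are the look-alikes.

```bash
cat > m.py <<'E'
from h import *
np.set_printoptions(precision=1,suppress=True)
def blobs(f,roi,lo,hi,n=2):
    x0,y0,x1,y1=roi;h=cv2.cvtColor(f[y0:y1,x0:x1],cv2.COLOR_BGR2HSV)
    m=cv2.inRange(h,np.array(lo),np.array(hi));k,l,s,c=cv2.connectedComponentsWithStats(m)
    i=np.argsort(-s[1:,4])[:n]+1
    return [(c[j]+[x0,y0],s[j]+[x0,y0,0,0,0]) for j in i]
E
python3 - <<'E'
from m import *
t=cv2.imread("pics/top0.png");s=cv2.imread("pics/scene0.png")
for n,f,roi in(("peg",t,(220,184,238,202)),("peg",s,(345,264,367,288)),("disc",t,(302,130,324,148)),("disc",s,(238,212,258,232))):
    print(n)
    for c,st in blobs(f,roi,(0,110,50),(35,255,255)):print(c,st)
print('ros')
for f,roi in((t,(245,198,272,222)),(s,(338,232,358,250))):
    for c,st in blobs(f,roi,(0,0,150),(180,90,255),3):print(c,st)
print('handle')
for f,roi in((t,(352,190,390,262)),(s,(262,145,322,195))):
    for c,st in blobs(f,roi,(0,0,0),(180,255,75),3):print(c,st)
big=[cv2.resize(f[y:y+80,x:x+100],(400,320),interpolation=cv2.INTER_CUBIC) for f,x,y in((t,205,170),(s,310,205),(t,320,190),(s,245,140))]
cv2.imwrite("pics/c0.png",np.vstack([np.hstack(big[:2]),np.hstack(big[2:])])[:600])
E
```

```text
peg
[227.9 191.6] [225 189   7   6  34]
[222. 186.] [220 184   7   7  28]
peg
[355. 276.] [351 269   9  15 102]
disc
[312.3 136.6] [302 130  22  17 303]
disc
[247.5 221.2] [238 212  20  20 388]
ros
[259.6 209.6] [254 204  12  12  94]
[267.2 200.6] [260 198  12   9  61]
[245. 198.] [245 198   1   1   1]
[351.9 242.4] [350 240   5   6  16]
[349.2 239.1] [347 237   5   5  11]
[345.5 237.7] [344 237   4   2   6]
handle
[371.7 242.5] [367 226  10  32 160]
[372. 227.] [372 226   1   3   3]
[292.2 171.1] [266 151  51  43 410]
[293.  186.9] [282 177  26  18  36]
[315.  171.5] [309 167  13  10  13]
```

View pics/c0.png

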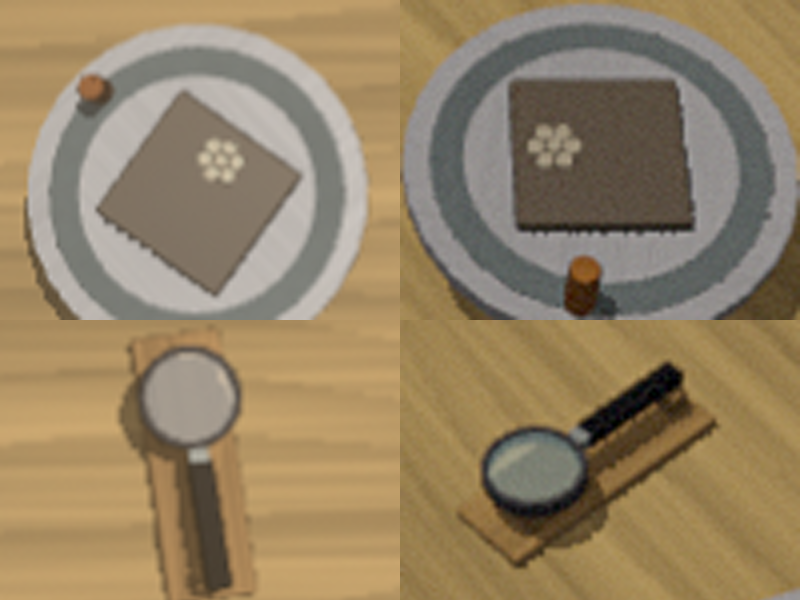

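The crop shows the peg top at top-view (228,192) and scene (356,272). The rosette is at (260,210) and (349,241), the lens at (367.5,209) and (279,177), and the handle tip at (374,257) and (313.5,154). Next I triangulate these points.

```bash
python3 - <<'E'
from m import *
t=cv2.imread("pics/top0.png");s=cv2.imread("pics/scene0.png")
ct,cs=camera_params("top"),camera_params("scene")
for f,roi in((t,(302,128,324,150)),(s,(236,210,260,236))):
    x0,y0,x1,y1=roi;h=cv2.cvtColor(f[y0:y1,x0:x1],cv2.COLOR_BGR2HSV)
    print("disc",[(lo,[ (c,st[:5]) for c,st in blobs(f,roi,(10,lo,60),(35,255,255),1)]) for lo in(150,170,185,200)])
P={"peg":((228.2,192),(356.3,272)),"ros":((259.9,209.8),(348.6,241)),"lens":((367.5,209.2),(278.7,177.3)),"hend":((374.4,256.7),(313.5,153.8)),"hst":((370,224),(291.3,169.5))}
for k,(a,b) in P.items(): print(k,*tri([ray(ct,*a),ray(cs,*b)]))
for c,f,roi in((ct,t,(205,170,305,270)),(cs,s,(300,195,420,295))):
    x0,y0,x1,y1=roi;h=cv2.cvtColor(f[y0:y1,x0:x1],cv2.COLOR_BGR2HSV)
    m=cv2.inRange(h,np.array((55,15,60)),np.array((110,90,175)))
    k,l,st,_=cv2.connectedComponentsWithStats(m);j=1+np.argmax(st[1:,4])
    ys,xs=np.where(l==j);p=np.array([onz(c,x+x0,y+y0,70)[:2] for x,y in zip(xs,ys)],np.float32)
    hull=cv2.convexHull(p)
    print("ring",st[j],cv2.minEnclosingCircle(p),cv2.fitEllipse(hull))
a=[onz(ct,205+x/4,170+y/4,82) for x,y in((183,91),(301,176),(217,296),(97,210))]
print("tile",np.mean(a,0),np.array(a))
a=[onz(cs,310+x/4,205+y/4,82) for x,y in((110,80),(276,80),(293,224),(118,224))]
print("tile",np.mean(a,0))
E
```

```text
disc [(150, [(array([311.9, 139.1]), array([306, 133,  13,  13, 113]))]), (170, []), (185, []), (200, [])]
disc [(150, [(array([246.5, 221.3]), array([239, 214,  16,  15, 186]))]), (170, [(array([246.5, 221.3]), array([239, 215,  16,  14, 170]))]), (185, [(array([246.5, 221.4]), array([239, 215,  16,  14, 157]))]), (200, [(array([246.5, 221.5]), array([240, 215,  14,  14, 117]))])]
peg [618.4 233.1 102.7] [np.float64(1.1110943309629435), np.float64(1.1110943309628973)]
ros [571.4 152.3  81. ] [np.float64(1.1661513237158772), np.float64(1.1661513237158558)]
lens [ 571.2 -140.2   32.2] [np.float64(1.5230243462208917), np.float64(1.523024346220729)]
hend [ 439.9 -157.9   28.1] [np.float64(0.9469663158190128), np.float64(0.9469663158191595)]
hst [ 528.6 -145.3   31.4] [np.float64(3.498998127100808), np.float64(3.498998127100944)]Traceback (most recent call last):
  File "<stdin>", line 12, in <module>
    return _wrapfunc(a, 'argmax', axis=axis, out=out, **kwds)
    return bound(*args, **kwds)
ValueError: attempt to get argmax of an empty sequence
```

```bash
python3 - <<'E'
from m import *
t=cv2.imread("pics/top0.png");s=cv2.imread("pics/scene0.png")
ct,cs=camera_params("top"),camera_params("scene")
print("disc",*tri([ray(ct,311.9,139.1),ray(cs,246.5,221.4)]))
for c,f,roi,q in((ct,t,(205,170,305,270),(218,219)),(cs,s,(300,195,420,295),(323,245))):
    x0,y0,x1,y1=roi;h=cv2.cvtColor(f,cv2.COLOR_BGR2HSV);print(h[q[1],q[0]],h[q[1],q[0]-6:q[0]+14,2])
    m=cv2.inRange(h,np.array((0,0,60)),np.array((180,75,255)));m2=np.zeros_like(m);m2[y0:y1,x0:x1]=m[y0:y1,x0:x1]
    k,l,st,_=cv2.connectedComponentsWithStats(m2);j=1+np.argmax(st[1:,4])
    ys,xs=np.where(l==j);p=np.array([onz(c,x,y,70)[:2] for x,y in zip(xs,ys)],np.float32)
    print("plate",st[j],cv2.minEnclosingCircle(p),cv2.fitEllipse(cv2.convexHull(p)))
a=[onz(ct,205+x/4-.4,170+y/4-.4,82) for x,y in((183,91),(301,176),(217,296),(97,210))]
print("tile",np.mean(a,0),np.array(a))
a=[onz(cs,310+x/4-.4,205+y/4-.4,82) for x,y in((110,80),(276,80),(293,224),(118,224))]
print("tile",np.mean(a,0))
P={"peg":((228.2,192),(356.3,272),112),"ros":((259.9,209.8),(348.6,241),85),"lens":((367.5,209.2),(278.7,177.3),44),"hend":((374.4,256.7),(313.5,153.8),44)}
for k,(a,b,z) in P.items(): print(k,onz(ct,a[0]-.4,a[1]-.4,z),onz(cs,b[0]-.4,b[1]-.4,z))
E
```

```text
disc [749.3   9.9 145.4] [np.float64(0.011258204584389461), np.float64(0.011258204584383705)]
[ 35  13 122] [183 184 182 181 181 144 122 123 124 123 123 126 145 187 185 187 188 186
 160 121]
plate [ 212  176   85   86 5721] ((550.0949096679688, 169.0933837890625), 115.96317291259766) ((550.271484375, 169.55816650390625), (229.3156280517578, 231.22430419921875), 85.85225677490234)
[83 11 96] [110  93  92  92  92 100  96  94 104 146 149 150 151 148 146 144 142 146
 147 148]
plate [ 311  206   99   87 6044] ((552.9212036132812, 174.04345703125), 118.16392517089844) ((553.3201293945312, 173.840087890625), (230.0421905517578, 235.08212280273438), 128.361328125)
tile [550.8 166.   82. ] [[619.2 176.7  82. ]
 [561.4  98.1  82. ]
 [482.3 154.6  82. ]
 [540.3 234.5  82. ]]
tile [552.8 170.6  82. ]
peg [619.5 231.7 112. ] [621.6 236.1 112. ]
ros [573.1 152.1  85. ] [572.4 153.5  85. ]
lens [ 573.1 -138.8   44. ] [ 575.4 -132.2   44. ]
hend [ 442.6 -155.6   44. ] [ 448.4 -147.    44. ]
```

>>> {"name": "move_arm", "arguments": {
  "deltas": [1,0,0,0,8.75,1,0,0,0,8.75,1,10,-20,-5,0,1,20,-44,-6,0,1,23,-48,-6,0,1,23,-48,-6,0,1,23,-48,-6,0,1,23,-48,-6,0,1,23,-48,-6,0,1,23,-48,-6,0,1,23,-48,-6,0,1,23,-48,-6,0]
}}

```text
clock: 1.6
tcp_pos: [409.3, -169.5, 273.9]
orientation: [0.0, 1.0, 0.001, 0.0]
force: [0.8, -1.0, 0.9]
finger_gap: 95.1
grasp_force: 0.0
```

>>> {"name": "move_arm", "arguments": {
  "deltas": [1,23,-48,-6,0,1,23,-48,-6,0,1,23,-48,-6,0,1,23,-48,-6,0,1,23,-48,-6,0,1,23,-48,-6,0,1,20,-32,-5,0,1,10,-20,-3,0,1,0,0,0,0,1,0,0,0,0,1,0,0,0,0]
}}

```text
clock: 2.98
tcp_pos: [577.1, 166.6, 317.7]
orientation: [0.0, 1.0, -0.001, -0.0]
force: [0.3, -0.6, -0.2]
finger_gap: 95.2
grasp_force: 0.0
```

```bash
python3 - <<'E'
from m import *
o=get_obs();c=camera_params("wrist");f=grab_frame("wrist");cv2.imwrite("pics/w1.png",f)
import pickle;pickle.dump(c,open("w1.pkl","wb"))
print(o["clock"],o["tcp_pos"],o["orientation"].round(3),o["joint_pos"].round(2));print(c["K"],np.array(c["cam_to_world"]).round(3))
E
```

```text
2.975 [577.1 166.6 317.7] [ 0.  1. -0. -0.] [ 0.2 -0.   1.6 -0.   1.5  1.8]
[[306.4   0.  322. ]
 [  0.  306.4 193.8]
 [  0.    0.    1. ]] [[ -0.   -1.   -0.3 651.2]
 [ -1.    0.    0.  166. ]
 [ -0.    0.3  -1.  487.2]
 [  0.    0.    0.    1. ]]
```

View pics/w1.png

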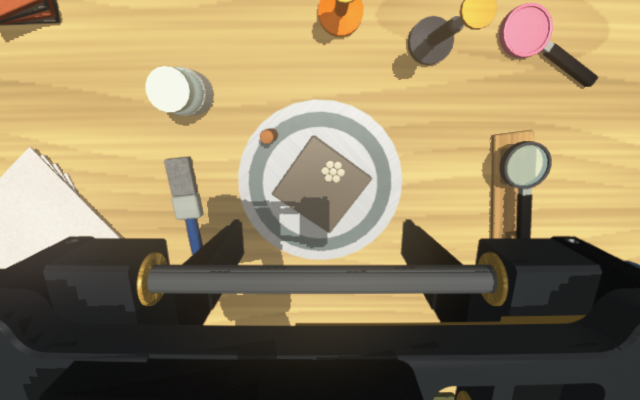

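The wrist view shows the peg top at about (267,135), the rosette at (332,171), the plate around (320,180), the gauge disc at (479,11) and the lens at (526,164).

```bash
python3 - <<'E'
from m import *
import pickle
c=pickle.load(open("w1.pkl","rb"));f=cv2.imread("pics/w1.png")
t=camera_params("top");s=camera_params("scene")
def show(n,roi,lo,hi,z,k=1):
    for p,st in blobs(f,roi,lo,hi,k): print(n,p,st,onz(c,*p,z))
show("peg",(256,124,284,148),(0,110,60),(20,255,255),112,2)
show("ros",(318,158,346,186),(0,0,170),(180,110,255),85)
show("disc",(458,0,500,34),(15,160,100),(35,255,255),145)
h=cv2.cvtColor(f,cv2.COLOR_BGR2HSV);m=cv2.inRange(h,np.array((0,0,60)),np.array((180,45,255)));m[:, :225]=0;m[:,405:]=0;m[262:]=0;m[:90]=0
k,l,st,_=cv2.connectedComponentsWithStats(m);j=1+np.argmax(st[1:,4]);ys,xs=np.where((l==j)&(np.arange(400)[:,None]<215))
p=np.array([onz(c,x,y,70)[:2] for x,y in zip(xs,ys)],np.float32);hu=cv2.convexHull(p);q=hu[:,0];q=q[q[:,0]>545]
A=np.c_[2*q,np.ones(len(q))];w=np.linalg.lstsq(A,(q**2).sum(1),rcond=None)[0];print("axis",w[:2],np.sqrt(w[2]+w[:2]@w[:2]))
pegw=[b for b in blobs(f,(256,124,284,148),(0,110,60),(20,255,255),1)][0][0]
print("peg3",*tri([ray(c,267,135),ray(t,227.8,191.6),ray(s,355.9,271.6)]))
print("disc wt",*tri([ray(c,*blobs(f,(458,0,500,34),(15,160,100),(35,255,255),1)[0][0]),ray(s,246.5,221.4),ray(t,311.9,139.1)]))
print("lens",onz(c,526,164,44),*tri([ray(c,526,164),ray(t,367.1,208.8),ray(s,278.3,176.9)]))
E
```

```text
peg [267.4 136. ] [260 130  16  14 170] [623.3 232.1 112. ]
peg [256.5 124. ] [256 124   2   1   2] [637.5 244.6 112. ]
ros [332.7 171.1] [321 160  24  23 372] [574.9 152.   85. ]
disc [489.8  10.1] [481   8  15   5  32] [751.8  -3.9 145. ]
axis [553.1 169.7] 114.02659866989298
peg3 [621.2 233.5 106.7] [np.float64(2.899018750030317), np.float64(1.4594608497674462), np.float64(1.8922679367128392)]
disc wt [749.1   7.5 151.2] [np.float64(7.387953632984449), np.float64(5.364352443447378), np.float64(2.529638511440796)]
lens [ 577.6 -135.    44. ] [ 574.  -139.    36.8] [np.float64(2.593214330242828), np.float64(0.7973924491947421), np.float64(2.2949954444149223)]
```

>>> {"name": "move_arm", "arguments": {
  "deltas": [0.5,9,-14,20,0,0.5,12,-18,36,0,0.5,12,-18,36,0,0.5,12,-16,36,0,0.5,0,0,30,0,0.5,0,0,25,0,0.5,0,0,20,0,0.5,0,0,14,0,0.5,0,0,8,0,0.5,0,0,2,0,0.5,0,0,0,0],
  "squeeze": 8
}}

```text
clock: 4.4
tcp_pos: [623.1, 233.8, 91.5]
orientation: [-0.0, 1.0, -0.0, 0.001]
force: [0.3, -0.0, 0.0]
finger_gap: 47.5
grasp_force: 0.0
```

```bash
python3 - <<'E'
from m import *
o=get_obs();c=camera_params("wrist");f=grab_frame("wrist");cv2.imwrite("pics/w2.png",f)
print(o["clock"],o["tcp_pos"],o["finger_gap"])
K=c["K"];T=np.array(c["cam_to_world"])
for z in(112,):
    p=np.linalg.inv(T)@np.array([*o["tcp_pos"][:2],z,1]);print("peg expected px",K[0][0]*p[0]/p[2]+K[0][2],K[1][1]*p[1]/p[2]+K[1][2])
E
```

```text
4.4 [623.1 233.8  91.5] 47.48976386917359
peg expected px 321.14908019111584 255.91907166077578
```

View pics/w2.png

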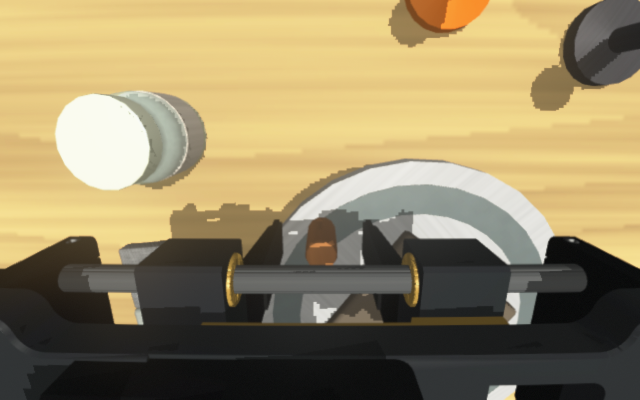

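The peg is centred between the fingers at (321,245), so I grip it and go round.

>>> {"name": "move_arm", "arguments": {
  "deltas": [0.1,0,0,0,0,0.1,0,0,0,0,0.1,0,0,0,0,0.1,0,0,0,0],
  "squeeze": 8
}}

```text
clock: 4.95
tcp_pos: [622.9, 234.0, 90.8]
orientation: [-0.0, 1.0, -0.0, 0.0]
force: [1.4, 1.0, -0.8]
finger_gap: 17.7
grasp_force: 8.0
```

>>> {"name": "move_arm", "arguments": {
  "deltas": [0.1,-12.1,-11.3,0,0,0.1,-13.9,-9.0,0,0,0.1,-15.2,-6.5,0,0,0.1,-16.1,-3.7,0,0,0.1,-16.5,-0.9,0,0,0.1,-16.4,2.0,0,0]
}}

```text
clock: 5.7
tcp_pos: [531.6, 263.0, 91.0]
orientation: [0.0, 1.0, -0.0, 0.001]
force: [2.9, -4.6, 1.9]
finger_gap: 17.6
grasp_force: 8.0
```

>>> {"name": "move_arm", "arguments": {
  "deltas": [0.1,-15.8,4.8,0,0,0.1,-14.7,7.5,0,0,0.1,-13.2,10.0,0,0,0.1,-11.3,12.1,0,0,0.1,-9.0,13.9,0,0,0.1,-6.5,15.2,0,0,0.1,-3.7,16.1,0,0,0.1,-0.9,16.5,0,0,0.1,2.0,16.4,0,0,0.1,4.8,15.8,0,0,0.1,7.5,14.7,0,0,0.1,10.0,13.2,0,0]
}}

```text
clock: 7.2
tcp_pos: [482.2, 105.8, 90.6]
orientation: [-0.0, 1.0, -0.001, -0.0]
force: [-0.7, 1.7, 3.8]
finger_gap: 17.7
grasp_force: 8.0
```

```bash
python3 - <<'E'
from m import *
print({k:get_obs()[k] for k in("force","torque","tcp_pos","finger_gap")})
c=camera_params("top");f=grab_frame("top")
for p,st in blobs(f,(235,195,275,240),(0,0,140),(180,90,255),4):print(p,st,onz(c,*p,85))
E
```

```text
{'force': array([-0.7,  1.7,  3.8]), 'torque': array([0.4, 0.3, 0.1]), 'tcp_pos': array([482.2, 105.8,  90.6]), 'finger_gap': 17.703476859751078}
[266.7 200.1] [253 195  22  16 194] [597.7 132.8  85. ]
[238.6 200.2] [235 195  12  16 104] [598.4 207.9  85. ]
[246.6 225.5] [241 221  12  10  94] [530.7 186.5  85. ]
[272.4 225.2] [270 221   5   8  24] [530.8 117.9  85. ]
```

>>> {"name": "move_arm", "arguments": {
  "deltas": [0.1,12.1,11.3,0,0,0.1,13.9,9.0,0,0,0.1,15.2,6.5,0,0,0.1,16.1,3.7,0,0,0.1,16.5,0.9,0,0,0.1,16.4,-2.0,0,0,0.1,15.8,-4.8,0,0,0.1,14.7,-7.5,0,0,0.1,13.2,-10.0,0,0]
}}

```text
clock: 8.38
tcp_pos: [619.5, 95.5, 90.5]
orientation: [0.005, 1.0, 0.0, 0.004]
force: [9.6, -15.9, -4.1]
finger_gap: 18.1
grasp_force: 8.0
```

>>> {"name": "move_arm", "arguments": {
  "deltas": [0.1,11.3,-12.1,0,0,0.1,9.0,-13.9,0,0,0.1,6.5,-15.2,0,0,0.1,3.7,-16.1,0,0,0.1,0.9,-16.5,0,0,0.1,-2.0,-16.4,0,0,0.1,-4.8,-15.8,0,0,0.1,-7.5,-14.7,0,0,0.1,-10.0,-13.2,0,0,0.1,0,0,0,0,0.1,0,0,0,0]
}}

```text
clock: 9.75
tcp_pos: [621.4, 235.7, 91.1]
orientation: [-0.001, 1.0, -0.0, -0.0]
force: [-0.6, 1.6, 5.5]
finger_gap: 18.0
grasp_force: 8.0
```

>>> {"name": "move_arm", "arguments": {
  "deltas": [0.5,0,0,0,0,0.5,0,0,0,0,0.5,0,0,0,0,0.5,0,0,0,0,0.5,0,0,-15,0,0.5,0,0,-35,0,0.5,0,0,-35,0,1,-10,25,-20,0,1,-18,45,-5,0,1,-18,45,0,0,1,-18,45,0,0]
}}

```text
clock: 11.12
tcp_pos: [558.2, 72.5, 202.3]
orientation: [0.0, 1.0, -0.0, 0.001]
force: [0.5, -0.3, -0.0]
finger_gap: 82.0
grasp_force: 0.0
```

>>> {"name": "move_arm", "arguments": {
  "deltas": [1,-18,45,0,0,1,-18,45,0,0,1,-18,45,0,0,1,-18,45,0,0,1,-12,30,0,0,1,-5,11,0,0,1,0,0,0,0,1,0,0,0,0]
}}

```text
clock: 12.12
tcp_pos: [469.8, -146.4, 200.9]
orientation: [-0.0, 1.0, 0.0, 0.0]
force: [-0.1, 0.6, 0.3]
finger_gap: 95.3
grasp_force: 0.0
```

```bash
python3 - <<'E'
from m import *
import pickle
o=get_obs();c=camera_params("wrist");f=grab_frame("wrist");cv2.imwrite("pics/w3.png",f);pickle.dump(c,open("w3.pkl","wb"))
print(o["clock"],o["tcp_pos"],o["orientation"],o["finger_gap"])
c=camera_params("top");f=grab_frame("top")
for p,st in blobs(f,(250,200,268,218),(0,0,150),(180,90,255),2):print("ros",p,st,onz(c,*p,85))
for p,st in blobs(f,(222,186,235,199),(0,110,50),(20,255,255),2):print("peg",p,st)
E
```

```text
12.125 [ 469.8 -146.4  200.9] [-0.  1.  0.  0.] 95.2842973878485
ros [259.4 209.5] [254 204  12  12 103] [572.9 152.2  85. ]
ros [265.2 201.1] [262 200   6   4  16] [595.2 136.8  85. ]
peg [227.4 192.1] [224 190   8   6  33]
peg [222.8 187. ] [222 186   3   3   4]
```

View pics/w3.png

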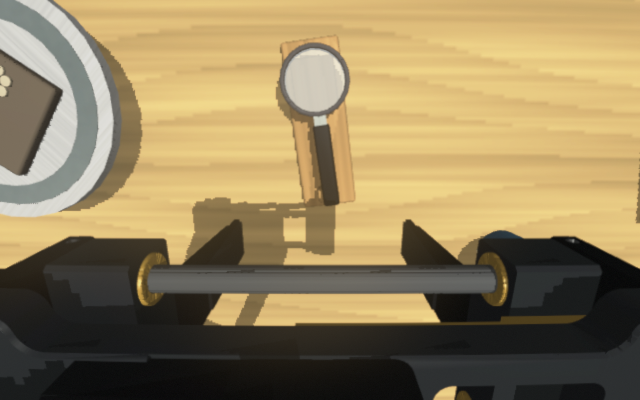

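The rosette is back at (573,152), so the turn is complete. The wrist view shows the loupe's lens at (315,79) and its handle running from (320,126) to (330,204).

```bash
python3 - <<'E'
from m import *
import pickle
c=pickle.load(open("w3.pkl","rb"));c1=pickle.load(open("w1.pkl","rb"));f=cv2.imread("pics/w3.png")
b=blobs(f,(305,120,350,212),(0,0,0),(180,255,70),1)[0];print(b)
h=cv2.cvtColor(f,cv2.COLOR_BGR2HSV);m=cv2.inRange(h[40:120,275:355],np.array((0,0,0)),np.array((180,255,110)))
m=cv2.inRange(h[40:120,275:355],np.array((0,0,0)),np.array((180,60,255)))
k,l,st,cc=cv2.connectedComponentsWithStats(m);j=1+np.argmax(st[1:,4]);ys,xs=np.where(l==j);
print("lens",st[j],cv2.minEnclosingCircle(np.c_[xs+275,ys+40].astype(np.float32)))
for n,u,v in(("lens",315,79),("hst",320,126),("hcen",*b[0]),("hend",330.5,204)):print(n,onz(c,u,v,44))
print("lens3d",*tri([ray(c,315,79),ray(c1,526,164)]))
t=camera_params("top");print("lens tw",*tri([ray(c,315,79),ray(t,367.1,208.8)]), "hend",*tri([ray(c,330.5,204),ray(t,374,256.3)]))
E
```

```text
(array([329.3, 201.5]), array([324, 197,  14,   8,  55]))
lens [   5    3   69   77 4008] ((316.0366516113281, 81.288818359375), 38.761871337890625)
lens [ 576.1 -139.7   44. ]
hst [ 529.8 -144.6   44. ]
hcen [ 447.8 -154.8   44. ]
hend [ 444.9 -156.2   44. ]
lens3d [ 576.6 -139.5   37.6] [np.float64(0.1401125514100202), np.float64(0.1401125514100123)]
lens tw [ 574.3 -139.1   48. ] [np.float64(1.5662603417629872), np.float64(1.5662603417631287)] hend [ 442.2 -156.5   35.2] [np.float64(0.09040829065725008), np.float64(0.09040829065726297)]
```

>>> {"name": "move_arm", "arguments": {
  "deltas": [1,17,1,10,0,1,17,1,30,-7.2,1,0,0,40,0,1,0,0,35,0,1,0,0,25,0,1,0,0,18,0,1,0,0,12,0,1,0,0,8,0,1,0,0,4,0,1,0,0,0,0,1,0,0,0,0]
}}

```text
clock: 13.6
tcp_pos: [503.8, -149.5, 19.3]
orientation: [0.0, 0.998, 0.062, 0.001]
force: [0.2, 0.8, 0.3]
finger_gap: 95.0
grasp_force: 0.0
```

```bash
python3 - <<'E'
from m import *
o=get_obs();f=grab_frame("wrist");g=grab_frame("scene")[120:220,220:350]
print(o["tcp_pos"],o["force"])
g=cv2.resize(g,(520,400),interpolation=cv2.INTER_CUBIC)
cv2.imwrite("pics/w4.png",np.vstack([cv2.resize(f[60:300,160:480],(520,390))[190:],g]))
E
```

```text
[ 503.8 -149.5   19.3] [0.2 0.8 0.3]
```

View pics/w4.png

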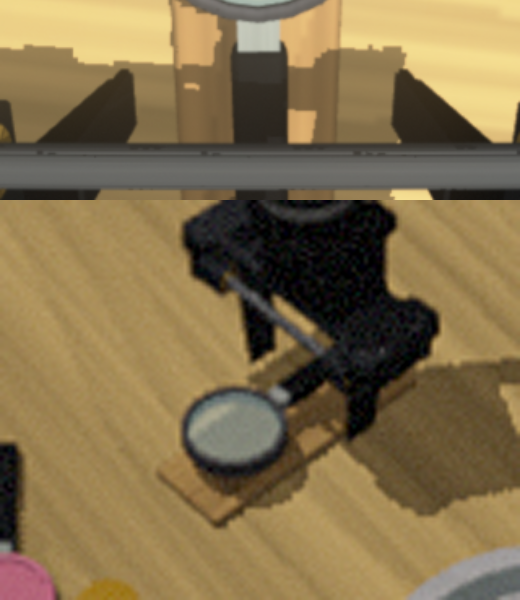

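The handle sits centred between the fingers, so I close on it and lift.

>>> {"name": "move_arm", "arguments": {
  "deltas": [0,0,0,0,0,0,0,0,0,0,0,0,0,0,0,0,0,0,0,0,0,0,0,0,0,0,0,0,0,0,0,0,0,0,0],
  "squeeze": 35
}}

```text
clock: 14.58
tcp_pos: [503.3, -149.2, 18.6]
orientation: [-0.0, 0.998, 0.062, -0.0]
force: [-0.3, 0.5, 0.4]
finger_gap: 30.6
grasp_force: 0.0
```

>>> {"name": "move_arm", "arguments": {
  "deltas": [0,0,0,-5,0,0,0,0,-12,0,0,0,0,-20,0,0,0,0,-25,0,0,0,0,-30,0,0,0,0,-25,0,0,0,0,-15,0,0,0,0,-8,0,0,0,0,0,0,0,0,0,0,0]
}}

```text
clock: 15.82
tcp_pos: [502.6, -149.0, 157.4]
orientation: [-0.0, 0.998, 0.062, -0.001]
force: [-0.6, 0.1, -0.9]
finger_gap: 17.8
grasp_force: 34.9
```

```bash
python3 - <<'E'
from m import *
import pickle
o=get_obs();print(o["clock"],o["tcp_pos"],o["orientation"],o["finger_gap"],o["grasp_force"],o["force"],o["torque"])
c=camera_params("wrist");pickle.dump(c,open("w5.pkl","wb"))
W=[cv2.resize(grab_frame(n)[r[1]:r[3],r[0]:r[2]],(400,300),interpolation=cv2.INTER_CUBIC) for n,r in(("wrist",(160,0,480,240)),("scene",(200,100,360,220)),("top",(290,110,450,230)))]
cv2.imwrite("pics/w5.png",np.vstack([np.hstack(W[:2]),np.hstack([W[2],W[2]*0])]))
E
```

```text
15.825 [ 502.6 -149.   157.4] [-0.   1.   0.1 -0. ] 17.82891032739027 34.917529821395874 [-0.6  0.1 -0.9] [-0.  0. -0.]
```

View pics/w5.png

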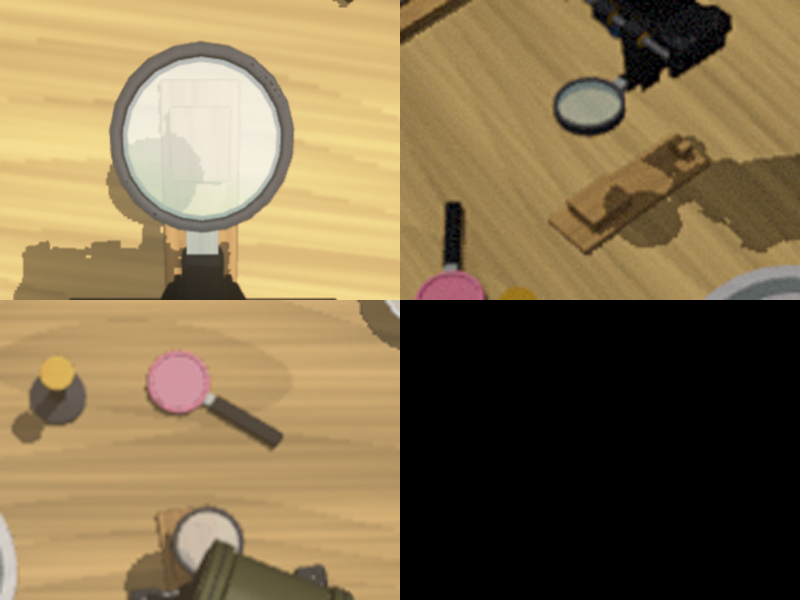

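The loupe is held: the ring is centred in the wrist view at about (321,110) and the rest stands empty. On the way I'll view the gauge disc from two wrist positions to get its height.

>>> {"name": "move_arm", "arguments": {
  "deltas": [0,0,0,-15,0,0,10,-3,-25,0,0,24,-5,-25,0,0,24,-6,-25,0,0,24,-6,-25,0,0,24,-6,-18,0,0,12,-3,-10,0,0,4,0,0,0,0,0,0,0,0,0,0,0,0,0]
}}

```text
clock: 17.23
tcp_pos: [619.9, -105.5, 300.5]
orientation: [-0.0, 0.998, 0.062, -0.001]
force: [-0.5, -0.1, -1.5]
finger_gap: 17.9
grasp_force: 34.9
```

```bash
cat > snap.py <<'E'
from m import *
import pickle,sys
n=sys.argv[1];o=get_obs();c=camera_params("wrist");f=grab_frame("wrist");cv2.imwrite(f"pics/{n}.png",f);pickle.dump(c,open(n+".pkl","wb"))
print(o["clock"],o["tcp_pos"],o["orientation"],o["dq"])
for p,st in blobs(f,(0,0,640,200),(15,160,100),(35,255,255),6):print("y",p,st)
E
python3 snap.py A
```

```text
17.225 [ 619.9 -105.5  300.5] [-0.   1.   0.1 -0. ] [-0. -0. -0.  0. -0.  0.]
y [169.7  17.9] [156   0  26  41 707]
y [215.4  35.4] [203  18  34  38 628]
y [118.9   4.7] [103   0  33  13 292]
y [238.  37.] [238  33   1   9   9]
y [151.7   2.7] [151   2   2   2   3]
y [136.   16.5] [136  16   1   2   2]
```

>>> {"name": "move_arm", "arguments": {
  "deltas": [0,1.5,-12,0,0,0,3.5,-28,0,0,0,3.5,-28,0,0,0,3.5,-28,0,0,0,3.5,-28,0,0,0,3.5,-28,0,0,0,3.5,-28,0,0,0,3.5,-28,0,0,0,2,-15,0,0,0,0,0,0,0,0,0,0,0,0]
}}

```text
clock: 18.65
tcp_pos: [620.7, 118.9, 301.7]
orientation: [0.0, 0.998, 0.062, -0.0]
force: [-0.1, 0.3, -1.5]
finger_gap: 17.9
grasp_force: 34.9
```

```bash
python3 snap.py B; python3 -c "
import cv2,numpy as np
a=cv2.imread('pics/A.png')[:250];b=cv2.imread('pics/B.png')[:250];cv2.imwrite('pics/AB.png',np.vstack([a,b]))"
```

```text
18.65 [620.7 118.9 301.7] [ 0.   1.   0.1 -0. ] [-0.  0.  0.  0. -0.  0.]
y [338.6  30.6] [334  24  10  12  74]
y [306.4  27.5] [304  24   6  10  13]
y [434.   80.5] [433  79   3   4   4]
y [438.  84.] [437  83   3   3   3]
y [443.5  86. ] [443  86   2   1   2]
y [300.  31.] [300  31   1   1   1]
```

View pics/AB.png

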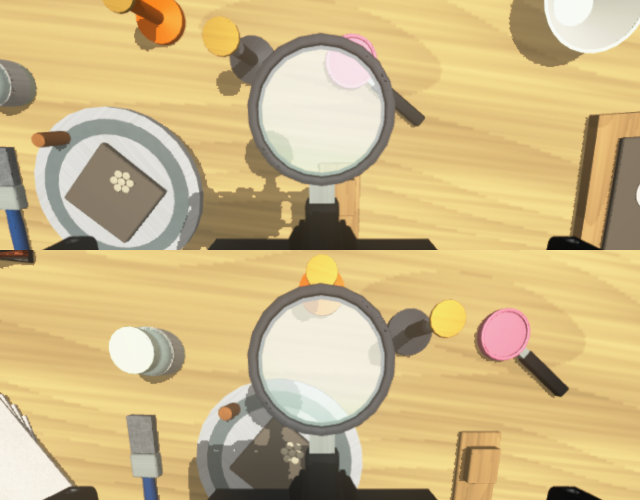

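In A (upper) the disc is at (221,36) and the ring at (321,109). In B (lower) the disc is at (447,69) and the ring at the same pixel.

```bash
python3 - <<'E'
from m import *
import pickle
C={n:pickle.load(open(n+".pkl","rb")) for n in("A","B")};F={n:cv2.imread(f"pics/{n}.png") for n in("A","B")}
for n,q in(("A",(221,36)),("B",(447,69))):
    h=cv2.cvtColor(F[n],cv2.COLOR_BGR2HSV);print(n,h[q[1],q[0]-22:q[0]+23:3].tolist())
    print(h[q[1]-22:q[1]+23:4,q[0]].tolist())
for n in C:
    h=cv2.cvtColor(F[n],cv2.COLOR_BGR2HSV);m=cv2.inRange(h,np.array((0,0,0)),np.array((180,90,125)));m[:25]=0;m[186:]=0;m[:,:244]=0;m[:,400:]=0
    # outer rim: radial scan from centre, outermost dark px
    pts=[]
    for a in np.radians(list(range(150,390,3))+list(range(30,70,3))+list(range(112,150,3))):
        for r in np.arange(85,55,-.25):
            u,v=321+r*np.cos(a),109.5+r*np.sin(a)
            if 0<=v<400 and m[int(round(v)),int(round(u))]: 
                if 66<r<80: pts.append((u,v))
                break
    e=cv2.fitEllipse(np.float32(pts));print(n,len(pts),e)
    c=C[n];K=c["K"];T=np.array(c["cam_to_world"])
    print("R tilt",T[:3,2].round(3),"cam-tcp",T[:3,3])
E
```

```text
A [[21, 113, 231], [20, 143, 225], [20, 162, 231], [20, 163, 232], [20, 163, 232], [21, 162, 234], [21, 162, 235], [21, 160, 237], [21, 160, 238], [21, 159, 240], [22, 159, 242], [22, 157, 243], [22, 157, 245], [19, 160, 213], [20, 109, 227]]
[[20, 116, 222], [22, 161, 241], [21, 160, 240], [21, 159, 240], [21, 159, 240], [21, 160, 241], [21, 161, 237], [21, 160, 239], [21, 159, 240], [21, 160, 237], [21, 160, 236], [21, 112, 231]]
B [[14, 35, 123], [17, 53, 120], [23, 155, 238], [25, 149, 247], [25, 150, 247], [25, 151, 247], [24, 152, 247], [24, 154, 247], [24, 153, 247], [24, 154, 247], [24, 154, 247], [24, 154, 247], [24, 155, 247], [23, 155, 247], [21, 110, 235]]
[[21, 110, 232], [25, 149, 247], [25, 149, 247], [25, 148, 247], [25, 148, 247], [25, 150, 247], [24, 151, 247], [25, 150, 247], [24, 152, 247], [23, 154, 247], [19, 148, 205], [20, 113, 226]]
A 98 ((321.1707763671875, 109.26127624511719), (147.9037628173828, 149.77310180664062), 11.298323631286621)
R tilt [-0.3 -0.  -1. ] cam-tcp [693.8 -97.  469.9]
B 90 ((321.0442199707031, 109.40397644042969), (146.85955810546875, 150.33155822753906), 9.424165725708008)
R tilt [-0.3 -0.  -1. ] cam-tcp [694.3 127.5 471.1]
```

```bash
cat > lens.py <<'E'
from m import *
def rim(f,z):
    h=cv2.cvtColor(f,cv2.COLOR_BGR2HSV);m=cv2.inRange(h,np.array((0,0,0)),np.array((180,90,125)))
    pts=[]
    for a in np.radians(list(range(150,390,3))+list(range(30,70,3))+list(range(112,150,3))):
        for r in np.arange(80,60,-.25):
            u,v=321+r*np.cos(a),109.5+r*np.sin(a)
            if m[int(round(v)),int(round(u))]:
                if r<77: pts.append((u,v))
                break
    return pts
E
python3 - <<'E'
from lens import *
import pickle
C={n:pickle.load(open(n+".pkl","rb")) for n in("A","B","w1")};F={n:cv2.imread(f"pics/{n}.png") for n in C}
d={}
for n,roi in(("A",(196,10,246,62)),("B",(424,44,472,94))):
    p,st=blobs(F[n],roi,(17,134,226),(30,255,255),1)[0];print(n,p,st);d[n]=ray(C[n],*p)
x,e=tri(list(d.values()));print("disc top",x,e)
pa=blobs(F["A"],(105,165,140,197),(0,0,170),(180,110,255),1)[0];print(pa)
x,e=tri([ray(C["A"],*pa[0]),ray(C["w1"],332.7,171.1)]);print("ros",x,e)
for n in("A","B"):
    pts=rim(F[n],0);t=C[n]["cam_to_world"][2][3]
    for zz in(-140,-145,-150,-155):
        q=np.float32([onz(C[n],u,v,t+zz)[:2] for u,v in pts]);E=cv2.fitEllipse(q);print(n,len(q),t+zz,E)
E
```

```text
A [219.9  35.3] [ 202   16   36   39 1105]
B [448.2  67.9] [ 431   50   35   37 1021]
disc top [752.    9.2 149.8] [np.float64(0.09515192885209904), np.float64(0.09515192885223277)]
(array([121.2, 181.1]), array([110, 170,  24,  23, 349]))
ros [575.1 152.1  85.2] [np.float64(0.19737584809630415), np.float64(0.19737584809629746)]
A 96 329.90368604857866 ((692.69189453125, -96.37429809570312), (64.65495300292969, 64.81522369384766), 29.07981300354004)
A 96 324.90368604857866 ((692.6534423828125, -96.35067749023438), (66.96405792236328, 67.13005065917969), 29.07958984375)
A 96 319.90368604857866 ((692.614990234375, -96.32706451416016), (69.27315521240234, 69.44488525390625), 29.079147338867188)
A 96 314.90368604857866 ((692.5765380859375, -96.30345153808594), (71.58226013183594, 71.75971984863281), 29.080934524536133)
B 89 331.11075535259965 ((693.3877563476562, 127.93926239013672), (64.45894622802734, 64.97859954833984), 66.1271743774414)
B 89 326.11075535259965 ((693.3551635742188, 127.95672607421875), (66.76104736328125, 67.29926300048828), 66.12692260742188)
B 89 321.11075535259965 ((693.3226318359375, 127.97419738769531), (69.06315612792969, 69.61993408203125), 66.12703704833984)
B 89 316.11075535259965 ((693.2900390625, 127.99166107177734), (71.3652572631836, 71.94060516357422), 66.12799072265625)
```

The disc's top face measures 149.8 mm, so its middle is about 146.8 mm. The rosette measures 85 mm, which matches the text. The lens middle is about 7 mm above the TCP. I move to 20 mm above the target and verify.

>>> {"name": "move_arm", "arguments": {
  "deltas": [0,-7,-2.5,0,0,0,-16,-5.5,12,0,0,-20,-7,22,0,0,-20,-7,25,0,0,-20,-7,25,0,0,-16,-5,25,0,0,-10,-3,18,0,0,-5.2,-1.7,10,0,0,0,0,5,0,0,0,0,0,0,0,0,0,0,0]
}}

```text
clock: 20.08
tcp_pos: [503.5, 143.7, 160.6]
orientation: [-0.0, 0.998, 0.062, 0.001]
force: [-0.2, -0.2, -2.1]
finger_gap: 18.2
grasp_force: 34.9
```

```bash
python3 - <<'E'
from lens import *
import pickle
o=get_obs();c=camera_params("wrist");f=grab_frame("wrist");t=grab_frame("top");s=grab_frame("scene")
for n,x in(("f1",f),("t1",t),("s1",s)):cv2.imwrite(f"pics/{n}.png",x)
pickle.dump(c,open("f1.pkl","wb"));print(o["clock"],o["tcp_pos"])
z=o["tcp_pos"][2]+14.2;q=np.float32([onz(c,u,v,z)[:2] for u,v in rim(f,0)]);print(len(q),cv2.fitEllipse(q))
g=lambda x,r,w,h:cv2.resize(x[r[1]:r[3],r[0]:r[2]],(w,h),interpolation=cv2.INTER_CUBIC)
cv2.imwrite("pics/f1v.png",np.hstack([g(s,(290,160,390,310),400,600),np.vstack([g(f,(200,20,440,200),400,300),g(t,(205,160,305,235),400,300)])]))
E
```

```text
20.075 [503.5 143.7 160.6]
88 ((576.0780639648438, 152.84957885742188), (71.62919616699219, 72.52359771728516), 46.85712432861328)
```

View pics/f1v.png

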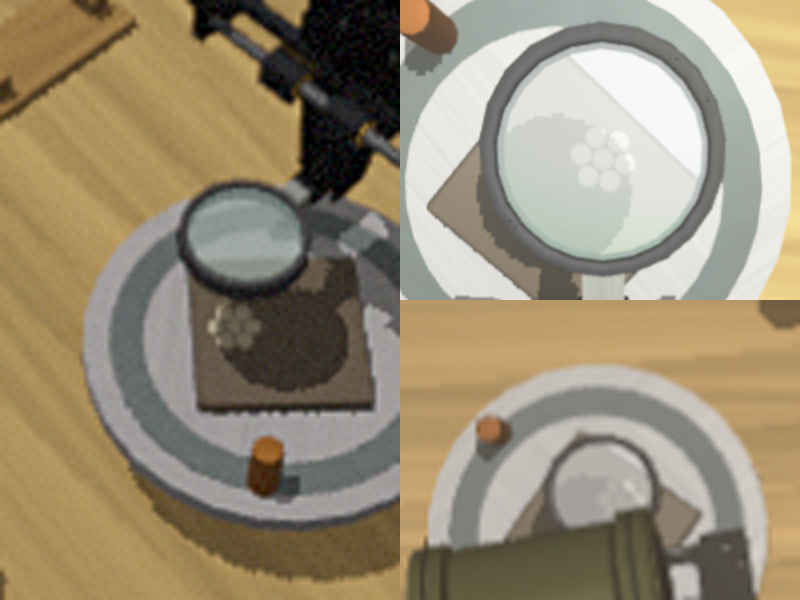

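The last view shows the lens over the tile and clear of everything. The rosette, seen through the lens in the wrist view, is at about (321,115.5) against a lens centre of (321,109).

```bash
python3 - <<'E'
from lens import *
import pickle
c=pickle.load(open("f1.pkl","rb"));s=camera_params("scene");t=camera_params("top")
print("ros",onz(c,321.2,115.4,85))
def zat(cam,u,v,xy):
    o,d=ray(cam,u,v);k=((np.array(xy)-o[:2])@d[:2])/(d[:2]@d[:2]);p=o+k*d;return p
print("disc top face(149.8)",zat(s,246.1,221,(752,9.2)))
print("peg(112)",zat(s,355.9,271.6,(622.3,233.5)))
print("ros(85)",zat(s,348.2,240.6,(575.1,152.1)))
print("ros now",zat(s,290+236/4-.4,160+327/4-.4,(575.1,152.1)))
print("lens",zat(s,350.4,218.1,(576,152.6)))
im=cv2.imread("pics/s1.png");h=cv2.cvtColor(im,cv2.COLOR_BGR2HSV)
for p,st in blobs(im,(332,202,370,240),(60,20,90),(110,120,255),2):print("glass",p,st,zat(s,*p,(576,152.6)))
E
```

```text
ros [574.5 152.6  85. ]
disc top face(149.8) [750.1  10.  147.7]
peg(112) [620.7 235.3 110. ]
ros(85) [573.1 154.1  86.5]
ros now [572.3 155.   83.6]
lens [574.9 153.7 175.6]
glass [349.8 213.8] [337 207  29  16 180] [576.6 152.  190.4]
glass [332. 221.] [332 221   1   1   1] [603.8 127.9 159.8]
```

>>> {"name": "move_arm", "arguments": {
  "deltas": [0,0,0,3,0,0,-1,0,6,0,0,0,0,7,0,0,0,0,5,0,0,0,0,2,0,0,0,0,0.5,0,0,0,0,0,0,0,0,0,0,0,0,0,0,0,0]
}}

```text
clock: 21.35
tcp_pos: [501.7, 143.6, 136.4]
orientation: [-0.0, 0.998, 0.062, 0.0]
force: [-0.1, 0.3, -1.5]
finger_gap: 17.4
grasp_force: 34.9
```

```bash
python3 - <<'E'
from lens import *
o=get_obs();c=camera_params("wrist");f=grab_frame("wrist");s=grab_frame("scene");cs=camera_params("scene")
print(o["clock"],o["tcp_pos"],o["force"],o["grasp_force"])
z=o["tcp_pos"][2]+16;q=np.float32([onz(c,u,v,z)[:2] for u,v in rim(f,0)]);print(len(q),cv2.fitEllipse(q))
# dark ring silhouette in the scene view, largest dark blob cut off at the handle
h=cv2.cvtColor(s,cv2.COLOR_BGR2HSV)[:,:,2];print(h[205:255:1,351].tolist());print(h[222:228,328:376].mean(0).astype(int).tolist())
def zat(u,v,xy):
    o,d=ray(cs,u,v);k=((np.array(xy)-o[:2])@d[:2])/(d[:2]@d[:2]);return (o+k*d)
for v in(222,226,230):print(v,zat(351,v,(575,152.4)))
E
```

```text
21.35 [501.7 143.6 136.4] [-0.1  0.3 -1.5] 34.91728127002716
87 ((574.207275390625, 152.84213256835938), (70.79801940917969, 71.94189453125), 56.06674575805664)
[174, 166, 164, 166, 166, 155, 100, 49, 93, 124, 126, 142, 157, 167, 167, 169, 167, 168, 167, 160, 149, 148, 142, 142, 144, 143, 137, 131, 130, 134, 129, 80, 61, 37, 23, 46, 95, 92, 100, 106, 107, 105, 72, 55, 50, 54, 59, 54, 49, 50]
[102, 102, 102, 103, 109, 117, 83, 61, 68, 145, 158, 158, 154, 156, 156, 155, 157, 157, 156, 155, 157, 156, 155, 155, 155, 153, 155, 154, 154, 154, 154, 154, 154, 155, 156, 146, 120, 71, 62, 80, 98, 83, 72, 73, 71, 76, 91, 90]
222 [572.7 154.8 160.6]
226 [571.9 155.6 145.7]
230 [571.1 156.5 130.5]
```

Two independent checks put the lens middle within about ±2.5 mm of the disc's middle. It is centred within about 1.5 mm and still, so I hand in.

```bash
python3 -c "
from rig import hand_in
print(hand_in())"
```

```text
the job is handed in; nothing more can be done
None
```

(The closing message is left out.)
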